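# Set up a bar for drilling under a pin-located template

### The job

Set up the flat steel bar for drilling: take the stray nut off the bed of the blue fixture and leave it on the bench beside, then slide the bar along the bed, without lifting it off the bed, until it is fully home and flush against both the back rail and the left end stop. Then pick up the drilling template by its red handle, line up both its locating holes with the two pins on the rail (big hole on the thick pin, small hole on the thin pin), lower it gently until it lies flat on rail and bar, and let go. Do not drop the template, and leave the roll of black tape, the jar and the big nut where they are.

Things in the scene. Friction and masses are not known exactly. Their poses are not given: they have to be found in the camera images.
- fixture: Drilling fixture, fixed to the bench: flat blue bed 150 (x) x 200 (y) x 12 mm, reaching from x = -96 to +54 and y = -100 to +100 in its own frame. Origin on the bench under the bed, z up, bed top at z = 12 mm. A steel rail runs along its back (+x), a steel stop along its left end (+y); its front and right sides are open.
- rail (a point): Middle of the front face of the steel back rail, at its top edge (fixture frame x = +18, y = 0, z = 20 mm). The rail stands 8 mm above the bed, reaches back to x = +48, from y = -88 to +88, and carries the two pins.
- end_stop (a point): Middle of the stop face of the left end stop, at its top edge (fixture frame x = -19.5, y = +88, z = 22 mm). The stop stands 10 mm above the bed, is 12 mm thick and runs from x = -87 to +48.
- bar_seat (a point): Point on the bed's top (fixture frame x = +3, y = +8, z = 12 mm) where the flat bar's origin lies when the bar is home against rail and end stop; axes as the fixture's.
- pin_thick (a point): Foot of the thick locating pin, at rail top height (fixture frame x = +36, y = +58, z = 20 mm). The pin is 14 mm in diameter and rises 26 mm from here; its upper 10 mm taper to a bullet nose about 5 mm across.
- pin_thin (a point): Foot of the thin locating pin, at rail top height (fixture frame x = +36, y = -42, z = 20 mm). The pin is 10 mm in diameter and rises 26 mm; its upper 10 mm taper to a bullet nose about 4 mm across.
- flat_bar: Loose grey flat steel bar 30 (x) x 160 (y) x 8 (z) mm, 0.24 to 0.4 kg, lying on the bed; origin at the centre of its underside, long axis y. As it starts, its long edge is 42 to 47 mm from the rail at the middle and slightly skewed, its left end 12 to 30 mm from the end stop.
- template: Loose aluminium drilling template, 0.28 to 0.5 kg: plate 60 (x) x 140 (y) x 8 (z) mm, origin at the centre of its underside, with two locating holes near its +x edge, two brass drill bushes 5 mm high near its -x edge, and a red handle bar along y above its middle. Starts flat on the bench right of the fixture. Seated: the fixture's orientation, origin at fixture frame x = +19, y = +8, z = 20 mm.
- hole_big (a point): Centre of the template's big locating hole (16 mm, through) at the underside: template frame x = +17, y = +50, z = 0 mm. It goes on the thick pin.
- hole_small (a point): Centre of the template's small locating hole (12 mm, through) at the underside: template frame x = +17, y = -50, z = 0 mm. It goes on the thin pin; it does not pass over the thick one.
- handle (a point): Centre of the red handle bar, template frame x = 0, y = 0, z = 36 mm. The bar is 14 mm wide (x), 70 mm long (y), 14 mm high, its underside 21 mm above the plate; two posts under it at y = +-26 mm, open between. Grip across its 14 mm width from above.
- vice_bar_end (a point): Obstacle: the upper end of the fixed dark steel bar (25 mm thick) that leans up out of the vice, left of the fixture, over the bench. From here, 263 mm above the bench, it slopes down to the left and towards the robot. Keep gripper and template clear of it.
- jar: Glass jar with grey lid, 72 mm across, 102 mm high, origin at the centre of its underside. Leave alone.
- big_nut: Large hex nut lying flat on the bench behind the fixture to the left, 35 mm across, 16 mm high; origin at the centre of its underside. Leave alone.
- stray_nut: Smaller hex nut lying flat on the fixture's bed in the gap between bar and back rail, in the bar's way: 25 mm across its flats, 28 mm across corners, 13 mm high, 37 g; origin at the centre of its underside. It must go off the bed onto the bench.
- tape_roll: Roll of black tape lying flat, 62 mm across, 19 mm high, origin at the centre of its underside. It and the template swap places from start to start. Leave alone.

How it is judged:
By the outcome, as a careful person would: the job done as asked, in the order asked, and still so for the second after the job is handed in, with the robot touching nothing.
It also fails if it takes over 67 s, if anything falls off the work surface, if the arm or the gripper's body presses on something with over 40 N, if the wrist force passes 120 N, or if a joint passes its speed limit or range.

### The arm

A 6-joint arm with a two-finger parallel gripper is mounted at the origin on a cart in front of the work surface, level with it; the furniture and walls round the work are solid. World frame = base frame: x ahead of the robot, y to its left, z up, the work surface at z = 0. Lengths are in m, angles in rad, forces in N, time in s.
With the tool pointing down it reaches from about 0.25 to 0.725 m from the base axis. Payload 4 kg.
Tool frame: the origin (TCP) lies at the very end of the fingers, on their centre line; the grasp point (between the pads) lies 19 mm behind it; z points along the fingers, y is the line along which they close (so a half turn about z gives the same grasp; the last joint's range is limited). The gripper opens to 85 mm and grips with 20 to 120 N. Pads are 22 mm wide; open, the fingers measure 114 mm over their backs; the gripper's body (76 mm by 85 mm) begins 54 mm behind the grasp point. The pads swing forward as they close: fully open they stand 13 mm farther back than shut.
Start: joints at [-1.219, 0.241, 0.005, 1.335, 0, 1.571], TCP at [0.172, -0.469, 0.231] pointing down, gripper open.
Joint ranges: [-2.72, 2.72], [-1.05, 1.87], [-1.09, 1.28], [-1.99, 2.15], [-1.42, 1.44], [-3.14, 3.14]. Speed limits (rad/s): [2.79, 2.79, 3.14, 3.14, 3.14, 3.14].

### API

Orientations are given as a 3x3 rotation matrix whose columns are the frame's x, y, z axes.
In Python, from plant import manip gives the robot as it stands.
- The arm moves only by the tool apply_moves, never from a script. Its argument "motion" is a list of rows, each a list of 7 numbers: the turn, a rotation vector about the tool's x, y, z in rad, then the shift along the tool's x, y, z in mm, then the closure, from -1 (fully open) to 1 (shut), so that 0 is half open. In form: [[ax, ay, az, x, y, z, claw], ...]. A call has 1 to 8 rows; each row shifts and turns the commanded pose from where the row before left it, along the tool's axes as they then stand; what a row does not reach is not made up. A row lasts 1/10 s, in which the tool goes at most 50 mm and 8.59 degrees, less where a joint would pass 70% of its speed; a pose out of reach is approached as far as the arm can. A call is refused whole if a number of a shift passes 50 or a number of a turn 0.15, either way. A call with a gripper value outside its range is refused whole. The fingers move at their own pace and stop on an object; "grip_force" is the grip in N (left out, the last holds). Time passes only in rows, so rows that do not move let the fingers close. It gives the time, the measured TCP pose, the force, the opening and the grip force at its end, in the units of the state.
- manip.get_state(): the state, without advancing time (a new reading comes with each control period).
- manip.read_camera(name): name is "scene" or "top"; returns a dict with "frame" (480x640x3 uint8, red, green, blue), "fx", "fy", "cx", "cy" (pixels), "R" (3x3) and "t" (3): a world point X has camera coordinates R X + t. Camera axes: x right, y down, z forward; pixel columns grow to the right and rows downward; lengths in m; the calibration is good to about 2 mm. A picture is of the moment at which its call begins. There is no depth.
- manip.sign_off(): hands the job in; it is judged then, once.
The state is a dict: "clock": time; "qpos": joint angles; "qd": joint speeds; "tau": joint torques, N m; "ee_pos": TCP position; "tcp_rot": TCP orientation; "force": force on the tool from outside, world axes, zero at the start; "moment": the same for the moment, N m; "opening": finger opening in m; "finger_force": force on a finger pad.
Only numpy, scipy, OpenCV 4.12 (cv2) and the standard library are available. Lean on these libraries where they do the work, as an engineer would, in place of code of your own. Each camera call takes 0.05 s, during which the arm holds its last target. There are 200 camera calls.

## Working session

There is one attempt and no reset: what is moved stays moved. The work goes in short steps, Python scripts to look and compute and a tool call to move; the robot and the scene stay as the last step left them, time stands still between calls to the robot, and variables do not carry over. Pictures are saved under pics/ and viewed, at most 10 in all, crops included, and the job is handed in when it is done.

Besides the shell and the picture viewer there is one more tool, called after ">>>" as name([rows], argument=value, ...), one row to a line, values as JSON. apply_moves: Moves the arm, as the interface text tells. Its arguments: {"type":"object","properties":{"motion":{"type":"array"},"grip_force":{"type":"number"}},"required":["motion"]}

```bash
mkdir -p pics; python3 - <<'E'
from plant import manip
import cv2,numpy as np
s=manip.get_state()
for k in s: print(k,np.round(s[k],4).tolist())
for n in("scene","top"):
    c=manip.read_camera(n); cv2.imwrite(f"pics/{n}0.png",c["frame"][:,:,::-1])
    print(n,c["fx"],c["fy"],c["cx"],c["cy"],np.round(c["R"],4).tolist(),np.round(c["t"],4).tolist())
E
```

```text
clock 0.0
qpos [-1.219, 0.2414, 0.0037, 1.3352, 0.0, 1.5708]
qd [-0.0002, -0.0006, -0.0005, 0.0004, -0.0012, 0.0023]
tau [-0.0004, -37.2313, 25.2411, 0.0168, -0.0001, 0.0]
ee_pos [0.1721, -0.4688, 0.2304]
tcp_rot [[0.9388, 0.3446, -0.0007], [0.3446, -0.9388, 0.002], [0.0, -0.0021, -1.0]]
force [0.2829, 0.1226, 0.2657]
moment [-0.0311, -0.0251, -0.0212]
finger_force 0.0
opening 0.0854
scene 543.5702558503168 543.5702558503168 319.82918892179316 234.0243622274749 [[-0.7598, -0.6499, 0.0199], [-0.2943, 0.3164, -0.9018], [0.5798, -0.691, -0.4317]] [0.2075, 0.3879, 0.5799]
top 522.9875172524108 522.9875172524108 319.82398584127355 234.41580164890456 [[0.0147, -0.9997, -0.0184], [-0.9916, -0.0122, -0.1288], [0.1285, 0.0201, -0.9915]] [-0.2852, 0.5497, 1.2239]
```

View pics/top0.png

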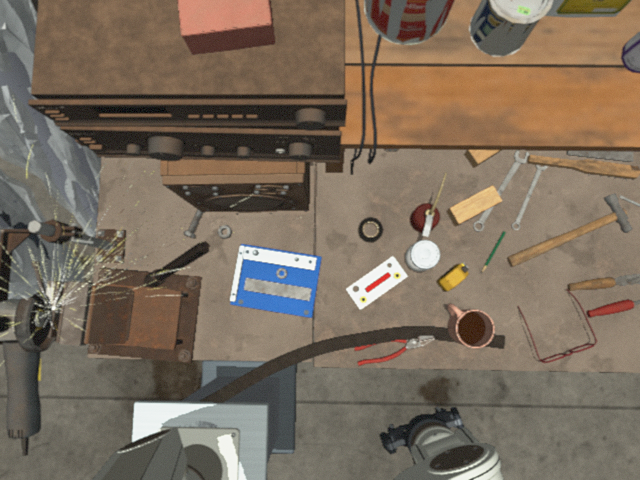

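View pics/scene0.png

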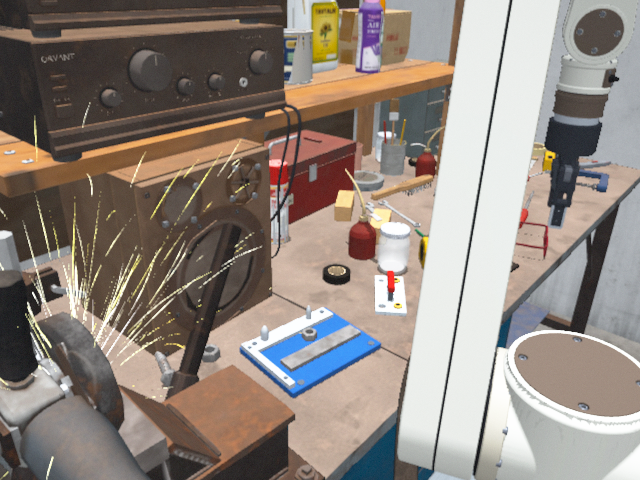

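The top view shows the fixture around (277,282), bar (277,288), nut (282,272), template (376,282) with its red handle, tape (371,229), jar (423,256) and vice bar end (207,246). I'll enlarge both views to pick points.

```bash
python3 - <<'E'
import cv2
a=cv2.imread("pics/top0.png")[232:332,222:412]
cv2.imwrite("pics/top0c.png",cv2.resize(a,None,fx=4.2,fy=4.2,interpolation=cv2.INTER_CUBIC)[:,:800])
b=cv2.imread("pics/scene0.png")[255:395,235:420]
cv2.imwrite("pics/scene0c.png",cv2.resize(b,None,fx=4,fy=4,interpolation=cv2.INTER_CUBIC))
E
```

```text
(no output)
```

View pics/top0c.png

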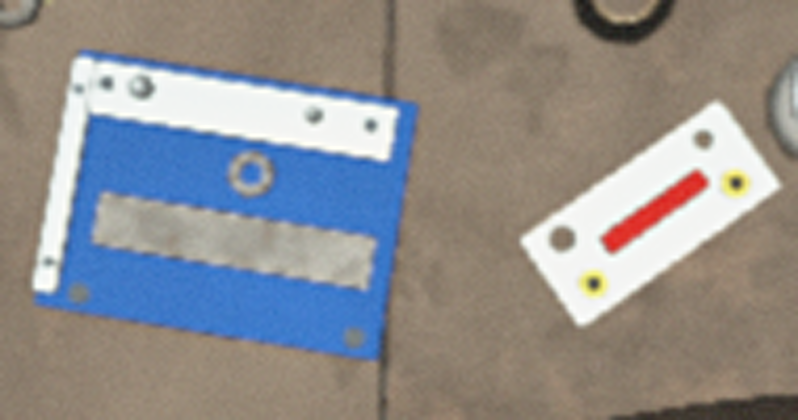

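View pics/scene0c.png

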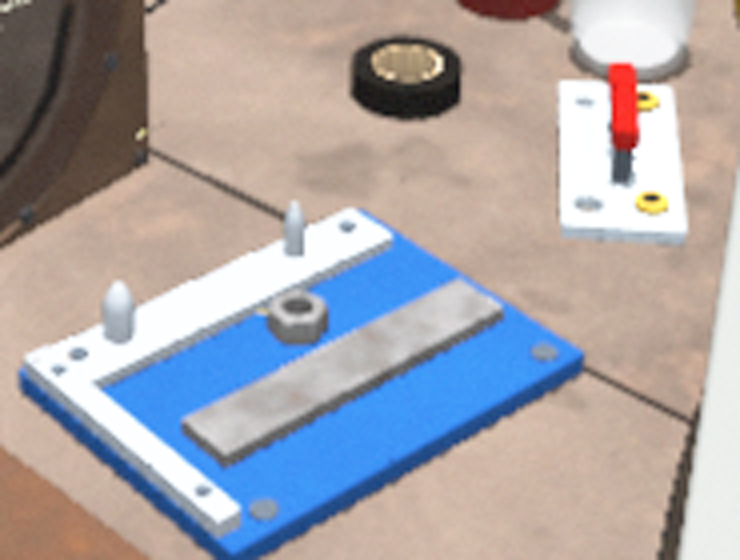

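The crops show all outlines clearly: fixture, bar, nut centre (251,174 in the top crop), and the template's holes and bushes. Next I'll fit the poses from picked points.

```bash
cat > h.py <<'E'
import numpy as np
from scipy.optimize import least_squares
from plant import manip
def rz(a): c,s=np.cos(a),np.sin(a); return np.array([[c,-s,0],[s,c,0],[0,0,1]])
def proj(c,X):
    p=np.atleast_2d(X)@np.array(c["R"]).T+np.array(c["t"]); return p[:,:2]/p[:,2:]*c["fx"]+[c["cx"],c["cy"]]
def fit(obs,z0,x0):  # obs: list of (cam, Nx3 model mm, Nx2 px); pose x,y,yaw
    def r(p):
        return np.concatenate([(proj(c,np.array(M)/1e3@rz(p[2]).T+[p[0],p[1],z0])-np.array(u)).ravel() for c,M,u in obs])
    s=least_squares(r,x0,loss="soft_l1",x_scale=[.1,.1,.1]); return s.x,np.round(r(s.x).reshape(-1,2),1)
E
cat > m1.py <<'E'
from h import *
T=manip.read_camera("top");S=manip.read_camera("scene")
ct=lambda u:(np.array(u)+.5)/4.2-.5+[222,232]
cs=lambda u:(np.array(u)+.5)/4-.5+[235,255]
fx=[(-96,100,12),(54,100,12),(54,-100,12),(-96,-100,12),(48,-88,20),(18,-88,20),(-87,100,22),(-87,88,22),(18,88,20),(36,58,36),(36,-42,36)]
fxu=[(35,300),(80,52),(416,103),(379,355),(399,109),(389,160),(33,290),(56,293),(88,113),(141,87),(314,115)]
sx=[(54,-100,12),(-96,-100,12),(36,58,46),(36,-42,46),(36,58,20),(36,-42,20)]
sxu=[(360,210),(583,352),(118,281),(294,201),(120,340),(294,254)]
bm=[(15,80,8),(-15,80,8),(15,-80,8),(-15,-80,8)]
bt=[(102,194),(94,243),(376,240),(366,290)];bs=[(183,428),(227,460),(460,280),(503,308)]
tm=[(30,70,8),(-30,70,8),(-30,-70,8),(30,-70,8),(17,50,8),(17,-50,8)]
tt=[(521,240),(583,326),(780,187),(717,101),(562,238),(704,139)]
ts=[(562,230),(685,232),(672,85),(558,82),(588,203),(585,101)]
nm=[(0,0,13)]
for n,m,u,m2,u2,z,x0 in [("fix",fx,fxu,sx,sxu,0,[.4,-.2,0]),("bar",bm,bt,bm,bs,.012,[.4,-.2,0]),("tmpl",tm,tt,tm,ts,0,[.4,-.4,.6]),("nut",nm,[(251,173)],nm,[(298,301)],.012,[.4,-.2,0])]:
    for k,o in (("T",[(T,m,ct(u))]),("S",[(S,m2,cs(u2))]),("TS",[(T,m,ct(u)),(S,m2,cs(u2))])):
        p,r=fit(o,z,x0); print(n,k,np.round(p,4),"rms",round(float(np.sqrt((r**2).mean())),2), r.tolist() if k=="TS" else "")
# bar-end of vice at z=.263
c=T;C=-np.array(c["R"]).T@c["t"]
d=np.array(c["R"]).T@[(207-c["cx"])/c["fx"],(246-c["cy"])/c["fx"],1]
print("vice",C+d*(.263-C[2])/d[2],"camT",C)
E
python3 m1.py
```

```text
fix T [ 0.4644 -0.1757 -0.1427] rms 0.53 
fix S [ 0.4618 -0.1741 -0.1442] rms 0.71 
fix TS [ 0.4638 -0.1757 -0.1454] rms 0.7 [[-0.2, 1.5], [0.2, -0.6], [0.9, 0.2], [-0.2, 1.8], [-0.4, 0.1], [0.0, 0.2], [0.2, 0.1], [-0.4, 0.2], [-0.1, -0.1], [-0.1, 0.1], [-0.1, 0.0], [-0.0, -1.5], [0.6, -0.9], [-0.5, 0.5], [-0.2, 0.3], [-0.6, -1.9], [-0.3, -1.1]]
bar T [ 0.4216 -0.1776 -0.1533] rms 0.32 
bar S [ 0.4172 -0.1741 -0.1306] rms 0.42 
bar TS [ 0.4196 -0.1766 -0.1404] rms 0.92 [[-0.7, 0.8], [-0.9, 1.5], [-0.3, 0.2], [0.1, 0.7], [-0.5, -2.2], [-0.2, -1.1], [-0.4, -1.2], [0.6, -0.7]]
tmpl T [ 0.4417 -0.416   0.6245] rms 0.17 
tmpl S [ 0.4389 -0.4135  0.6253] rms 0.47 
tmpl TS [ 0.4407 -0.4156  0.6253] rms 0.58 [[-0.1, 0.4], [-0.4, 0.5], [-0.2, 0.1], [0.2, 0.3], [-0.0, 0.6], [-0.2, 0.4], [-0.2, -2.1], [0.1, -0.7], [-0.6, 0.1], [0.2, -0.8], [-0.2, -0.6], [-0.4, -0.5]]
nut T [ 0.4606 -0.1867  0.    ] rms 0.0 
nut S [ 0.46   -0.1885  0.    ] rms 0.0 
nut TS [ 0.4601 -0.1877  0.    ] rms 0.29 [[0.4, 0.2], [-0.3, 0.2]]
vice [ 0.49808893 -0.06141174  0.263     ] camT [ 0.39204182 -0.30301035  1.27900928]
```

>>> apply_moves([
  [0, 0, 0.12, 0, 0, 0, 0.0],
  [0, 0, 0.12, 0, 0, 0, 0.0],
  [0, 0, 0.12, 0, 0, 0, 0.0],
  [0, 0, 0.13, 0, 0, 0, 0.0],
])

```text
clock: 0.6
ee_pos: [0.1722, -0.4692, 0.231]
tcp_rot: [[0.99, -0.143, -0.0], [-0.143, -0.99, 0.001], [-0.0, -0.001, -1.0]]
force: [0.1, 0.6, 0.2]
opening: 0.0427
finger_force: 0.0
```

```bash
cat >> h.py <<'E'
F=np.array([.4638,-.1753,-.143]) # fixture
def fw(x,y,z): return rz(F[2])@np.array([x,y,z])/1e3+[F[0],F[1],0]
def st(): 
    s=manip.get_state();R=np.array(s["tcp_rot"]);p=np.array(s["ee_pos"])
    print("t",round(s["clock"],2),"p",np.round(p*1e3,1),"psi",round(float(np.arctan2(R[1,1],R[0,1])),4),"tilt",np.round(R[:2,2],4),"q",np.round(s["qpos"],2),"F",np.round(s["force"],1),"M",np.round(s["moment"],2),"op",round(s["opening"]*1e3,1),"ff",round(s["finger_force"],1))
    f=rz(-F[2])@(p-[F[0],F[1],0])*1e3; print("fix frame",np.round(f,1))
    return p,R
def to(X,psi):
    p,R=st();d=R.T@(np.array(X)-p)*1e3
    a=psi-np.arctan2(R[1,1],R[0,1]);a=(a+np.pi)%(2*np.pi)-np.pi
    yd=np.array([np.cos(psi),np.sin(psi),0]);Rd=np.column_stack([np.cross(yd,[0,0,-1]),yd,[0,0,-1]])
    from scipy.spatial.transform import Rotation as Ro
    print("shift now",np.round(d,1),"rotvec",np.round(Ro.from_matrix(R.T@Rd).as_rotvec(),3),"shift after turn",np.round(Rd.T@(np.array(X)-p)*1e3,1))
E
python3 -c "
from h import *
to([.4603,-.1875,.10],-1.713)"
```

```text
t 0.6 p [ 172.2 -469.2  231. ] psi -1.7142 tilt [-0.0002  0.0006] q [-1.22  0.24  0.    1.34  0.    2.07] F [0.1 0.6 0.2] M [ 0.04 -0.04 -0.05] op 42.7 ff 0.0
fix frame [-246.7 -332.4  231. ]
shift now [ 244.9 -319.9  131.1] rotvec [-0.001  0.    -0.001] shift after turn [ 245.3 -319.7  131. ]
```

>>> apply_moves([
  [0, 0, 0, 24.5, -32, 0, 0],
  [0, 0, 0, 24.5, -32, 0, 0],
  [0, 0, 0, 24.5, -32, 0, 0],
  [0, 0, 0, 24.5, -32, 0, 0],
  [0, 0, 0, 24.5, -32, 0, 0],
  [0, 0, 0, 24.5, -32, 0, 0],
  [0, 0, 0, 24.5, -32, 0, 0],
  [0, 0, 0, 24.5, -32, 20, 0],
])

```text
clock: 1.4
ee_pos: [0.4043, -0.2425, 0.2135]
tcp_rot: [[0.99, -0.138, 0.005], [-0.138, -0.99, -0.003], [0.005, 0.002, -1.0]]
force: [0.6, -0.8, -0.1]
opening: 0.0427
finger_force: 0.0
```

>>> apply_moves([
  [0, 0, 0, 16, -21, 35, 0],
  [0, 0, 0, 16, -21, 35, 0],
  [0, 0, 0, 17, -22, 40, 0],
  [0, 0, 0, 0, 0, 0, 0],
  [0, 0, 0, 0, 0, 0, 0],
])

```text
clock: 1.9
ee_pos: [0.4583, -0.1854, 0.1002]
tcp_rot: [[0.991, -0.136, -0.003], [-0.136, -0.991, 0.001], [-0.003, -0.0, -1.0]]
force: [0.4, 0.8, -0.0]
opening: 0.0427
finger_force: 0.0
```

```bash
python3 -c "
from h import *
import cv2
to([.4603,-.1875,.015],-1.714)
c=manip.read_camera('scene');cv2.imwrite('pics/s1.png',cv2.resize(c['frame'][200:400,220:460,::-1],None,fx=3,fy=3,interpolation=2))"
```

```text
t 1.9 p [ 458.3 -185.4  100.2] psi -1.7075 tilt [-0.0033  0.0009] q [-0.38  0.33 -0.23  1.01 -0.    2.89] F [ 0.4  0.8 -0. ] M [-0.02 -0.01  0.02] op 42.7 ff 0.0
fix frame [ -4.  -10.8 100.2]
shift now [ 2.6  1.8 85.2] rotvec [-0.     0.003  0.007] shift after turn [ 2.3  1.8 85.2]
```

View pics/s1.png

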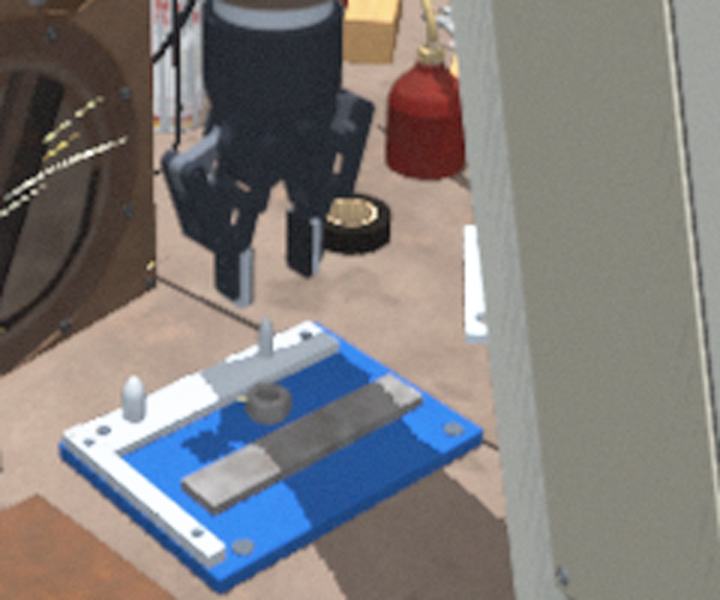

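The gripper hangs straight above the nut, with its fingers along the bar direction. Descending now.

>>> apply_moves([
  [0, 0, 0.007, 2.5, 2, 0, 0],
  [0, 0, 0, 0, 0, 25, 0],
  [0, 0, 0, 0, 0, 25, 0],
  [0, 0, 0, 0, 0, 20, 0],
  [0, 0, 0, 0, 0, 10, 0],
  [0, 0, 0, 0, 0, 4, 0],
  [0, 0, 0, 0, 0, 0, 0],
], grip_force=30)

```text
clock: 2.65
ee_pos: [0.4617, -0.1892, 0.018]
tcp_rot: [[0.989, -0.146, 0.001], [-0.146, -0.989, -0.0], [0.001, 0.0, -1.0]]
force: [-0.5, 0.3, -0.5]
opening: 0.0427
finger_force: 0.0
```

>>> apply_moves([
  [0, 0, 0, 0, 0, 0, 0.3],
  [0, 0, 0, 0, 0, 0, 0.6],
  [0, 0, 0, 0, 0, 0, 1],
  [0, 0, 0, 0, 0, 0, 1],
  [0, 0, 0, 0, 0, 0, 1],
  [0, 0, 0, 0, 0, 0, 1],
  [0, 0, 0, 0, 0, 0, 1],
])

```text
clock: 3.35
ee_pos: [0.4623, -0.1891, 0.0187]
tcp_rot: [[0.989, -0.145, 0.002], [-0.145, -0.989, -0.001], [0.003, 0.001, -1.0]]
force: [-1.2, -0.3, 6.4]
opening: 0.0233
finger_force: 29.6
```

```bash
python3 -c "
from h import *
st()"
```

```text
t 3.35 p [ 462.3 -189.1   18.7] psi -1.716 tilt [ 0.0024 -0.0015] q [-0.39  0.44 -0.32  0.81 -0.    2.9 ] F [-1.2 -0.3  6.4] M [-0.03  0.3   0.03] op 23.3 ff 29.6
fix frame [  0.4 -13.8  18.7]
```

>>> apply_moves([
  [0, 0, 0, 0, 0, -5, 1],
  [0, 0, 0, 0, 0, -15, 1],
  [0, 0, 0, 0, 0, -25, 1],
  [0, 0, 0, 0, 0, -25, 1],
  [0, 0, 0, 0, 0, 0, 1],
])

```text
clock: 3.85
ee_pos: [0.4639, -0.1895, 0.0909]
tcp_rot: [[0.989, -0.145, 0.007], [-0.145, -0.989, -0.003], [0.007, 0.002, -1.0]]
force: [0.7, -0.9, 0.4]
opening: 0.0231
finger_force: 29.5
```

```bash
python3 -c "
from h import *
import cv2
st()
c=manip.read_camera('scene');cv2.imwrite('pics/s2.png',cv2.resize(c['frame'][230:400,220:400,::-1],None,fx=3,fy=3,interpolation=2))"
```

```text
t 3.85 p [ 463.9 -189.5   90.9] psi -1.7159 tilt [ 0.0067 -0.0026] q [-0.39  0.35 -0.24  0.98  0.    2.9 ] F [ 0.7 -0.9  0.4] M [-0.06 -0.05  0.06] op 23.1 ff 29.5
fix frame [  2.1 -14.   90.9]
```

View pics/s2.png

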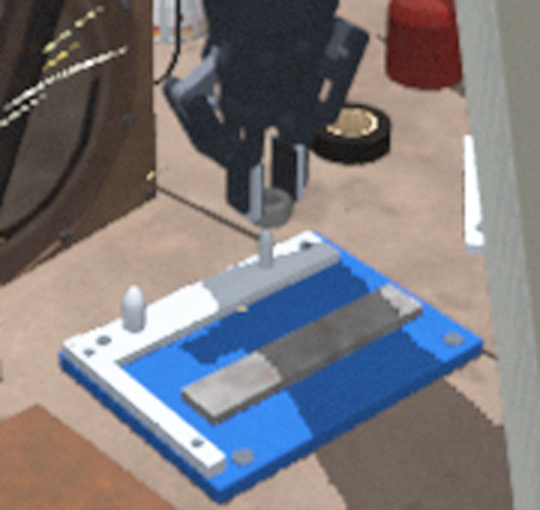

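The nut is gripped and clear of the bed. I'll carry it to the empty bench on the right, behind the fixture's right end.

>>> apply_moves([
  [0, 0, 0, 23, 31, 0, 1],
  [0, 0, 0, 23, 31, 0, 1],
  [0, 0, 0, 23, 31, 0, 1],
  [0, 0, 0, 24, 31, 0, 1],
  [0, 0, 0, 0, 0, 30, 1],
  [0, 0, 0, 0, 0, 25, 1],
  [0, 0, 0, 0, 0, 10, 1],
  [0, 0, 0, 0, 0, 0, 1],
])

```text
clock: 4.7
ee_pos: [0.5331, -0.3232, 0.0192]
tcp_rot: [[0.989, -0.145, -0.005], [-0.145, -0.989, 0.003], [-0.006, -0.003, -1.0]]
force: [-0.8, -0.6, -0.7]
opening: 0.0231
finger_force: 29.6
```

```bash
python3 -c "
from h import *
to([.54,-.33,.0075],-1.714)"
```

```text
t 4.7 p [ 533.1 -323.2   19.2] psi -1.7159 tilt [-0.0055  0.0034] q [-0.55  0.64  0.05  0.99  0.    2.74] F [-0.8 -0.6 -0.7] M [0.01 0.01 0.04] op 23.1 ff 29.6
fix frame [  89.6 -136.5   19.2]
shift now [ 7.9  5.8 11.6] rotvec [-0.003  0.006 -0.002] shift after turn [ 7.8  5.8 11.7]
```

>>> apply_moves([
  [0, 0, 0, 0, 0, 6, 1],
  [0, 0, 0, 0, 0, 3, 1],
  [0, 0, 0, 0, 0, 2, 1],
  [0, 0, 0, 0, 0, 0, 1],
  [0, 0, 0, 0, 0, 0, 1],
])

```text
clock: 5.2
ee_pos: [0.5357, -0.3248, 0.0119]
tcp_rot: [[0.989, -0.145, 0.001], [-0.145, -0.989, -0.001], [0.001, 0.0, -1.0]]
force: [0.4, -0.8, -1.1]
opening: 0.0232
finger_force: 29.6
```

>>> apply_moves([
  [0, 0, 0, 0, 0, 0, 0.4],
  [0, 0, 0, 0, 0, 0, 0.1],
  [0, 0, 0, 0, 0, 0, 0],
  [0, 0, 0, 0, 0, 0, 0],
  [0, 0, 0, 0, 0, -15, 0],
  [0, 0, 0, 0, 0, -30, 0],
  [0, 0, 0, 0, 0, -40, 0],
  [0, 0, 0, 0, 0, 0, 0],
])

```text
clock: 6.0
ee_pos: [0.539, -0.3269, 0.1029]
tcp_rot: [[0.989, -0.145, 0.01], [-0.145, -0.989, -0.006], [0.011, 0.005, -1.0]]
force: [0.6, -0.4, 0.9]
opening: 0.043
finger_force: 0.0
```

```bash
python3 -c "
from h import *
to(fw(-65,0,80),-1.714)"
```

```text
t 6.0 p [ 539.  -326.9  102.9] psi -1.716 tilt [ 0.01   -0.0061] q [-0.55  0.56  0.15  1.15 -0.    2.74] F [ 0.6 -0.4  0.9] M [-0.06 -0.02 -0.04] op 43.0 ff 0.0
fix frame [  96.1 -139.3  102.9]
shift now [-161.6 -139.1   20.5] rotvec [ 0.005 -0.011 -0.002] shift after turn [-161.1 -139.3   22.9]
```

>>> apply_moves([
  [0, 0, 0, -30, -22, 0, 0],
  [0, 0, 0, -30, -22, 0, 0],
  [0, 0, 0, -30, -22, 0, 0],
  [0, 0, 0, -30, -23, 0, 0],
  [0, 0, 0, -30, -23, 10, 0],
  [0, 0, 0, -28, -23, 20, 0],
  [0, 0, 0, 0, 0, 15, 0],
  [0, 0, 0, 0, 0, 0, 0],
])

```text
clock: 6.8
ee_pos: [0.3763, -0.1639, 0.0498]
tcp_rot: [[0.99, -0.144, -0.004], [-0.144, -0.99, 0.002], [-0.004, -0.001, -1.0]]
force: [-0.2, 0.5, 0.9]
opening: 0.043
finger_force: 0.0
```

```bash
python3 -c "
from h import *
to(fw(-82,-4,12),-1.714)"
```

```text
t 6.8 p [ 376.3 -163.9   49.8] psi -1.7151 tilt [-0.0037  0.0016] q [-0.41  0.25 -0.51  0.82 -0.    2.88] F [-0.2  0.5  0.9] M [ 0.02 -0.   -0.07] op 43.0 ff 0.0
fix frame [-88.2  -1.2  49.8]
shift now [ 6.4  2.9 37.8] rotvec [-0.001  0.004 -0.001] shift after turn [ 6.2  2.8 37.8]
```

>>> apply_moves([
  [0, 0, 0, 0, 2, 20, 0],
  [0, 0, 0, 0, 0, 10, 0],
  [0, 0, 0, 0, 0, 5, 0],
  [0, 0, 0, 0, 0, 2, 0],
  [0, 0, 0, 0, 0, 0, 0],
  [0, 0, 0, 0, 0, 0, 0],
])

```text
clock: 7.4
ee_pos: [0.3789, -0.1676, 0.0147]
tcp_rot: [[0.989, -0.145, 0.001], [-0.145, -0.989, -0.0], [0.001, 0.0, -1.0]]
force: [0.6, -0.7, 0.2]
opening: 0.0426
finger_force: 0.0
```

```bash
python3 -c "
from h import *
import cv2
st()
c=manip.read_camera('scene');cv2.imwrite('pics/s3.png',cv2.resize(c['frame'][270:400,225:395,::-1],None,fx=4,fy=4,interpolation=2))"
```

```text
t 7.4 p [ 378.9 -167.6   14.7] psi -1.7161 tilt [ 0.0008 -0.0003] q [-0.42  0.31 -0.54  0.71  0.    2.87] F [ 0.6 -0.7  0.2] M [-0.03  0.04 -0.02] op 42.6 ff 0.0
fix frame [-85.1  -4.4  14.7]
```

View pics/s3.png

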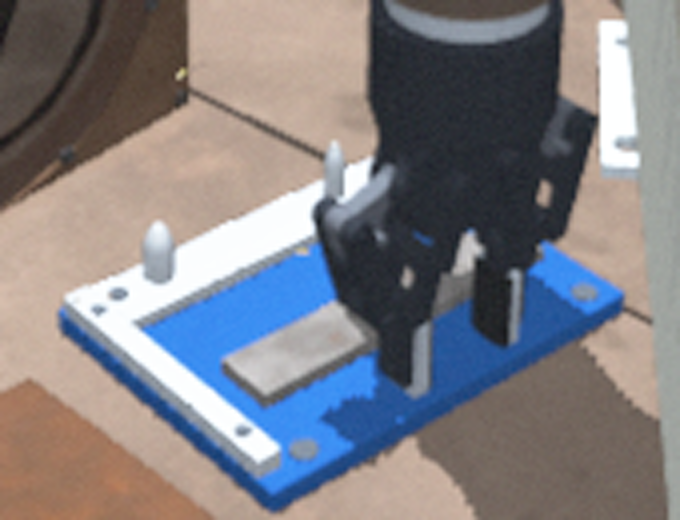

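The fingers stand just in front of the bar, on its open side. I'll feel for the bed.

>>> apply_moves([
  [0, 0, 0, 0, 0, 2, 0],
  [0, 0, 0, 0, 0, 1, 0],
  [0, 0, 0, 0, 0, 0, 0],
  [0, 0, 0, 0, 0, 0, 0],
])

```text
clock: 7.85
ee_pos: [0.3784, -0.1673, 0.0113]
tcp_rot: [[0.989, -0.145, -0.0], [-0.145, -0.989, 0.0], [-0.0, -0.0, -1.0]]
force: [-0.2, -0.4, 0.1]
opening: 0.0426
finger_force: 0.0
```

>>> apply_moves([
  [0, 0, 0, 0, 0, 2, 0],
  [0, 0, 0, 0, 0, 1, 0],
  [0, 0, 0, 0, 0, 0, 0],
  [0, 0, 0, 0, 0, 0, 0],
])

```text
clock: 8.25
ee_pos: [0.3787, -0.1674, 0.0101]
tcp_rot: [[0.989, -0.145, 0.001], [-0.145, -0.989, -0.001], [0.001, 0.0, -1.0]]
force: [-4.4, 1.8, 19.9]
opening: 0.0429
finger_force: 10.0
```

>>> apply_moves([
  [0, 0, 0, 0, 0, -4.5, 0],
  [0, 0, 0, 8, 0, 0, 0],
  [0, 0, 0, 8, 0, 0, 0],
  [0, 0, 0, 6, 0, 0, 0],
  [0, 0, 0, 6, 0, 0, 0],
  [0, 0, 0, 6, 0, 0, 0],
  [0, 0, 0, 6, 0, 0, 0],
  [0, 0, 0, 0, 0, 0, 0],
])

```text
clock: 9.05
ee_pos: [0.4195, -0.1734, 0.0128]
tcp_rot: [[0.99, -0.144, 0.002], [-0.144, -0.99, -0.0], [0.002, 0.0, -1.0]]
force: [0.1, 0.1, 0.1]
opening: 0.0429
finger_force: 0.0
```

```bash
python3 -c "
from h import *
st()"
```

```text
t 9.05 p [ 419.5 -173.4   12.8] psi -1.7156 tilt [ 0.0015 -0.0003] q [-0.39  0.38 -0.45  0.75  0.    2.89] F [0.1 0.1 0.1] M [0.05 0.04 0.02] op 42.9 ff 0.0
fix frame [-44.2  -4.4  12.8]
```

>>> apply_moves([
  [0, 0, 0, 4, 0, 0, 0],
  [0, 0, 0, 4, 0, 0, 0],
  [0, 0, 0, 4, 0, 0, 0],
])

```text
clock: 9.35
ee_pos: [0.43, -0.1748, 0.0127]
tcp_rot: [[0.989, -0.145, -0.0], [-0.145, -0.989, 0.0], [-0.0, -0.0, -1.0]]
force: [-0.9, 0.4, -0.6]
opening: 0.0427
finger_force: 0.6
```

>>> apply_moves([
  [0, 0, 0, 2, 0, 0, 0],
  [0, 0, 0, 2, 0, 0, 0],
  [0, 0, 0, 2, 0, 0, 0],
])

```text
clock: 9.65
ee_pos: [0.4357, -0.1756, 0.0128]
tcp_rot: [[0.989, -0.145, -0.0], [-0.145, -0.989, 0.0], [-0.0, -0.0, -1.0]]
force: [-1.3, 0.5, 1.5]
opening: 0.0426
finger_force: 0.9
```

```bash
python3 -c "
from h import *
st()"
```

```text
t 9.65 p [ 435.7 -175.6   12.8] psi -1.716 tilt [-0.0005  0.0001] q [-0.38  0.4  -0.4   0.77 -0.    2.9 ] F [-1.3  0.5  1.5] M [0.05 0.39 0.04] op 42.6 ff 0.9
fix frame [-27.7  -4.3  12.8]
```

>>> apply_moves([
  [0, 0, 0, 1.5, 0, 0, 0],
  [0, 0, 0, 1.5, 0, 0, 0],
  [0, 0, 0, 1, 0, 0, 0],
])

```text
clock: 9.95
ee_pos: [0.4399, -0.1763, 0.0128]
tcp_rot: [[0.989, -0.145, 0.0], [-0.145, -0.989, 0.0], [0.0, -0.0, -1.0]]
force: [-2.6, 0.1, 0.3]
opening: 0.0426
finger_force: 0.8
```

>>> apply_moves([
  [0, 0, 0, 1, 0, 0, 0],
  [0, 0, 0, 1, 0, 0, 0],
  [0, 0, 0, 0, 0, 0, 0],
])

```text
clock: 10.25
ee_pos: [0.4411, -0.1765, 0.0127]
tcp_rot: [[0.989, -0.145, -0.001], [-0.145, -0.989, 0.0], [-0.001, 0.0, -1.0]]
force: [-2.9, -0.1, 1.8]
opening: 0.043
finger_force: 1.8
```

```bash
python3 -c "
from h import *
st()"
```

```text
t 10.25 p [ 441.1 -176.5   12.7] psi -1.7161 tilt [-0.0013  0.0002] q [-0.38  0.41 -0.39  0.77 -0.    2.91] F [-2.9 -0.1  1.8] M [0.05 0.7  0.02] op 43.0 ff 1.8
fix frame [-22.3  -4.4  12.7]
```

>>> apply_moves([
  [0, 0, 0, 1, 0, 0, 0],
  [0, 0, 0, 0.5, 0, 0, 0],
  [0, 0, 0, 0, 0, 0, 0],
  [0, 0, 0, 0, 0, 0, 0],
])

```text
clock: 10.65
ee_pos: [0.4412, -0.1764, 0.0125]
tcp_rot: [[0.989, -0.145, -0.004], [-0.145, -0.989, 0.0], [-0.004, 0.0, -1.0]]
force: [-7.0, 0.5, 4.4]
opening: 0.0426
finger_force: 3.4
```

```bash
python3 -c "
from h import *
st()"
```

```text
t 10.65 p [ 441.2 -176.4   12.5] psi -1.7163 tilt [-0.0038  0.0005] q [-0.38  0.41 -0.39  0.78 -0.    2.91] F [-7.   0.5  4.4] M [0.1  1.37 0.06] op 42.6 ff 3.4
fix frame [-22.2  -4.3  12.5]
```

>>> apply_moves([
  [0, 0, 0, -6, 0, 0, 0],
  [0, 0, 0, 0, 0, -30, 0],
  [0, 0, 0, 0, 0, -25, 0],
  [0, 0, 0, 7, 28, 0, 0.5],
  [0, 0, 0, 7, 28, 0, 1],
  [0, 0, 0, 7, 28, 0, 1],
  [0, 0, 0, 7, 28, 0, 1],
  [0, 0, 0, 0, 0, 0, 1],
])

```text
clock: 11.45
ee_pos: [0.4508, -0.2948, 0.0685]
tcp_rot: [[0.989, -0.148, 0.005], [-0.148, -0.989, -0.003], [0.005, 0.003, -1.0]]
force: [0.0, 0.3, 0.1]
opening: -0.0001
finger_force: 0.0
```

```bash
cat >> h.py <<'E'
def bars(c,name):  # dump rough bar outline pixels
    pass
E
python3 -c "
from h import *
to(fw(1,-116,15),-1.714)"
```

```text
t 11.45 p [ 450.8 -294.8   68.5] psi -1.7195 tilt [ 0.0047 -0.0034] q [-0.58  0.44 -0.16  0.97 -0.    2.71] F [0.  0.3 0.1] M [0.05 0.06 0.04] op -0.1 ff 0.0
fix frame [   4.1 -120.1   68.5]
shift now [-3.4 -4.2 53.4] rotvec [ 0.003 -0.005 -0.006] shift after turn [-3.1 -4.1 53.5]
```

>>> apply_moves([
  [0, 0, 0, -4, -2, 0, 1],
  [0, 0, 0, 0, 0, 25, 1],
  [0, 0, 0, 0, 0, 20, 1],
  [0, 0, 0, 0, 0, 8, 1],
  [0, 0, 0, 0, 0, 0, 1],
  [0, 0, 0, 0, 0, 0, 1],
])

```text
clock: 12.05
ee_pos: [0.4456, -0.2878, 0.0154]
tcp_rot: [[0.99, -0.144, 0.001], [-0.144, -0.99, -0.0], [0.001, 0.0, -1.0]]
force: [0.4, -0.0, 1.0]
opening: 0.0
finger_force: 0.0
```

```bash
python3 -c "
from h import *
to(fw(1,-105,15),-1.714)"
```

```text
t 12.05 p [ 445.6 -287.8   15.4] psi -1.7152 tilt [ 0.0007 -0.0002] q [-0.57  0.49 -0.24  0.84  0.    2.71] F [ 0.4 -0.   1. ] M [-0.03  0.01 -0.  ] op 0.0 ff 0.0
fix frame [  -2.  -114.    15.4]
shift now [ 3.  -9.   0.4] rotvec [ 0.    -0.001 -0.001] shift after turn [ 3.  -9.   0.4]
```

>>> apply_moves([
  [0, 0, 0, 2, -5, 0, 1],
  [0, 0, 0, 0, -5, 0, 1],
  [0, 0, 0, 0, -4, 0, 1],
  [0, 0, 0, 0, -3, 0, 1],
  [0, 0, 0, 0, -3, 0, 1],
])

```text
clock: 12.55
ee_pos: [0.4501, -0.2687, 0.015]
tcp_rot: [[0.99, -0.145, 0.0], [-0.145, -0.99, -0.001], [0.0, 0.001, -1.0]]
force: [-1.0, -2.5, 0.8]
opening: -0.0001
finger_force: 1.0
```

>>> apply_moves([
  [0, 0, 0, 0, -2, 0, 1],
  [0, 0, 0, 0, -2, 0, 1],
])

```text
clock: 12.75
ee_pos: [0.4506, -0.2653, 0.015]
tcp_rot: [[0.989, -0.145, 0.0], [-0.145, -0.989, -0.001], [0.0, 0.001, -1.0]]
force: [-1.7, -1.9, 1.4]
opening: -0.0001
finger_force: 1.2
```

```bash
python3 -c "
from h import *
st()"
```

```text
t 12.75 p [ 450.6 -265.3   15. ] psi -1.7164 tilt [ 0.     -0.0014] q [-0.53  0.48 -0.26  0.83 -0.    2.76] F [-1.7 -1.9  1.4] M [-0.51  0.19 -0.07] op -0.1 ff 1.2
fix frame [ -0.2 -90.9  15. ]
```

>>> apply_moves([
  [0, 0, 0, 0, -1.5, 0, 1],
  [0, 0, 0, 0, -1.5, 0, 1],
  [0, 0, 0, 0, 0, 0, 1],
])

```text
clock: 13.05
ee_pos: [0.4511, -0.2619, 0.0149]
tcp_rot: [[0.989, -0.145, 0.0], [-0.145, -0.989, -0.0], [0.0, 0.0, -1.0]]
force: [-0.8, -2.3, 2.0]
opening: 0.0
finger_force: 1.1
```

>>> apply_moves([
  [0, 0, 0, 0, -1, 0, 1],
  [0, 0, 0, 0, -0.5, 0, 1],
  [0, 0, 0, 0, 0, 0, 1],
])

```text
clock: 13.35
ee_pos: [0.4514, -0.2603, 0.0149]
tcp_rot: [[0.989, -0.145, 0.0], [-0.145, -0.989, -0.0], [0.0, -0.0, -1.0]]
force: [-0.8, -1.8, 2.2]
opening: 0.0002
finger_force: 1.2
```

```bash
python3 -c "
from h import *
st()"
```

```text
t 13.35 p [ 451.4 -260.3   14.9] psi -1.716 tilt [ 0.0003 -0.    ] q [-0.52  0.48 -0.26  0.83  0.    2.76] F [-0.8 -1.8  2.2] M [-0.55  0.1   0.02] op 0.2 ff 1.2
fix frame [ -0.2 -85.9  14.9]
```

>>> apply_moves([
  [0, 0, 0, 0, -1, 0, 1],
  [0, 0, 0, 0, -1, 0, 1],
  [0, 0, 0, 0, 0, 0, 1],
])

```text
clock: 13.65
ee_pos: [0.4517, -0.2582, 0.0148]
tcp_rot: [[0.99, -0.144, 0.0], [-0.144, -0.99, 0.0], [0.0, -0.0, -1.0]]
force: [0.0, -1.8, 1.4]
opening: 0.0002
finger_force: 1.0
```

>>> apply_moves([
  [0, 0, 0, 0, -1, 0, 1],
  [0, 0, 0, 0, -0.5, 0, 1],
  [0, 0, 0, 0, 0, 0, 1],
])

```text
clock: 13.95
ee_pos: [0.4518, -0.2567, 0.0148]
tcp_rot: [[0.99, -0.145, 0.0], [-0.145, -0.99, 0.0], [0.0, -0.0, -1.0]]
force: [-0.3, -2.5, 1.2]
opening: -0.0003
finger_force: 1.0
```

```bash
python3 -c "
from h import *
st()"
```

```text
t 13.95 p [ 451.8 -256.7   14.8] psi -1.7158 tilt [0.     0.0002] q [-0.52  0.48 -0.27  0.83  0.    2.77] F [-0.3 -2.5  1.2] M [-0.38 -0.03  0.03] op -0.3 ff 1.0
fix frame [ -0.3 -82.3  14.8]
```

>>> apply_moves([
  [0, 0, 0, 0, -1, 0, 1],
  [0, 0, 0, 0, -1, 0, 1],
  [0, 0, 0, 0, 0, 0, 1],
])

```text
clock: 14.25
ee_pos: [0.452, -0.2546, 0.0147]
tcp_rot: [[0.989, -0.145, -0.0], [-0.145, -0.989, 0.0], [-0.0, -0.0, -1.0]]
force: [-0.9, -1.8, 1.5]
opening: 0.0001
finger_force: 0.9
```

>>> apply_moves([
  [0, 0, 0, 0, -1, 0, 1],
  [0, 0, 0, 0, -1, 0, 1],
  [0, 0, 0, 0, 0, 0, 1],
])

```text
clock: 14.55
ee_pos: [0.4521, -0.2537, 0.0148]
tcp_rot: [[0.989, -0.145, -0.001], [-0.145, -0.989, -0.002], [-0.0, 0.002, -1.0]]
force: [-1.3, -4.4, -0.0]
opening: -0.0002
finger_force: 2.5
```

```bash
python3 -c "
from h import *
st()"
```

```text
t 14.55 p [ 452.1 -253.7   14.8] psi -1.7165 tilt [-0.0006 -0.0021] q [-0.51  0.47 -0.27  0.82 -0.    2.78] F [-1.3 -4.4 -0. ] M [-1.07  0.16  0.02] op -0.2 ff 2.5
fix frame [ -0.4 -79.3  14.8]
```

>>> apply_moves([
  [0, 0, 0, 0, -1.5, 0, 1],
  [0, 0, 0, 0, 0, 0, 1],
  [0, 0, 0, 0, 0, 0, 1],
])

```text
clock: 14.85
ee_pos: [0.4523, -0.2537, 0.0148]
tcp_rot: [[0.989, -0.146, -0.001], [-0.146, -0.989, -0.005], [-0.0, 0.005, -1.0]]
force: [-1.6, -8.3, -1.4]
opening: 0.0003
finger_force: 4.3
```

```bash
python3 -c "
from h import *
st()"
```

```text
t 14.85 p [ 452.3 -253.7   14.8] psi -1.7174 tilt [-0.0008 -0.0048] q [-0.51  0.47 -0.27  0.82 -0.    2.78] F [-1.6 -8.3 -1.4] M [-1.8   0.28  0.03] op 0.3 ff 4.3
fix frame [ -0.2 -79.2  14.8]
```

>>> apply_moves([
  [0, 0, 0, 0, 9, 0, 1],
  [0, 0, 0, 0, 0, -25, 1],
  [0, 0, 0, -10, 0, -20, 1],
  [0, 0, 0, -14, -31, 0, 0],
  [0, 0, 0, -14, -31, 0, 0],
  [0, 0, 0, -10, -30, 0, 0],
  [0, 0, 0, 0, 0, 15, 0],
  [0, 0, 0, 0, 0, 10, 0],
])

```text
clock: 15.65
ee_pos: [0.4165, -0.1608, 0.0343]
tcp_rot: [[0.99, -0.143, -0.0], [-0.143, -0.99, 0.002], [-0.001, -0.002, -1.0]]
force: [-0.0, -0.4, 0.1]
opening: 0.0425
finger_force: 0.0
```

```bash
python3 -c "
from h import *
to(fw(-38,8,12.8),-1.714)"
```

```text
t 15.65 p [ 416.5 -160.8   34.3] psi -1.7139 tilt [-0.0005  0.0018] q [-0.37  0.33 -0.44  0.8   0.    2.92] F [-0.  -0.4  0.1] M [ 0.03 -0.04  0.03] op 42.5 ff 0.0
fix frame [-48.8   7.6  34.3]
shift now [10.8 -0.4 21.5] rotvec [-0.002  0.001  0.   ] shift after turn [10.8 -0.4 21.5]
```

>>> apply_moves([
  [0, 0, 0, 3, 0, 12, 0],
  [0, 0, 0, 5, 0, 6, 0],
  [0, 0, 0, 5, 0, 0, 0],
  [0, 0, 0, 5, 0, 0, 0],
  [0, 0, 0, 4, 0, 0, 0],
  [0, 0, 0, 2, 0, 0, 0],
  [0, 0, 0, 1, 0, 0, 0],
  [0, 0, 0, 0, 0, 0, 0],
])

```text
clock: 16.45
ee_pos: [0.442, -0.166, 0.017]
tcp_rot: [[0.989, -0.145, 0.0], [-0.145, -0.989, -0.0], [0.0, 0.0, -1.0]]
force: [-0.3, 0.2, -0.1]
opening: 0.0427
finger_force: 0.0
```

```bash
python3 -c "
from h import *
st()"
```

```text
t 16.45 p [ 442. -166.   17.] psi -1.716 tilt [ 0.0003 -0.0001] q [-0.36  0.4  -0.39  0.78 -0.    2.93] F [-0.3  0.2 -0.1] M [ 0.05 -0.04  0.01] op 42.7 ff 0.0
fix frame [-22.9   6.1  17. ]
```

>>> apply_moves([
  [0, 0, 0, -2, 0, 0, 0],
  [0, 0, 0, 0, 0, 4.5, 0],
  [0, 0, 0, 1, 0, 0, 0],
  [0, 0, 0, 1, 0, 0, 0],
  [0, 0, 0, 1, 0, 0, 0],
  [0, 0, 0, 1, 0, 0, 0],
  [0, 0, 0, 0, 0, 0, 0],
])

```text
clock: 17.15
ee_pos: [0.4427, -0.1661, 0.0121]
tcp_rot: [[0.989, -0.145, -0.002], [-0.145, -0.989, 0.0], [-0.002, 0.0, -1.0]]
force: [-4.1, 0.4, 2.2]
opening: 0.0425
finger_force: 1.8
```

```bash
python3 -c "
from h import *
st()"
```

```text
t 17.15 p [ 442.7 -166.1   12.1] psi -1.7161 tilt [-0.0023  0.0003] q [-0.36  0.41 -0.39  0.77 -0.    2.93] F [-4.1  0.4  2.2] M [ 0.04  0.76 -0.06] op 42.5 ff 1.8
fix frame [-22.2   6.1  12.1]
```

>>> apply_moves([
  [0, 0, 0, 1.5, 0, 0, 0],
  [0, 0, 0, 0, 0, 0, 0],
  [0, 0, 0, -9, 0, 0, 0],
  [0, 0, 0, -2, 0, -25, 0],
  [0, 0, 0, 0, 30, -30, 0],
  [0, 0, 0, 0, 35, -30, 0],
  [0, 0, 0, 0, 40, -30, 0],
  [0, 0, 0, 0, 40, -20, 0],
])

```text
clock: 17.95
ee_pos: [0.4146, -0.3104, 0.1502]
tcp_rot: [[0.99, -0.144, 0.005], [-0.144, -0.99, -0.003], [0.005, 0.002, -1.0]]
force: [0.9, -0.0, 0.3]
opening: 0.0425
finger_force: 0.0
```

>>> apply_moves([
  [0, 0, -0.146, 0, 0, 0, 0],
  [0, 0, -0.146, 0, 0, 0, 0],
  [0, 0, -0.146, 0, 0, 0, 0],
  [0, 0, -0.146, 0, 0, 0, 0],
  [0, 0, -0.146, 0, 0, 0, 0],
  [0, 0, -0.146, 0, 0, 0, 0],
  [0, 0, -0.146, 0, 0, 0, 0],
  [0, 0, -0.146, 0, 0, 0, 0],
])

```text
clock: 18.75
ee_pos: [0.414, -0.3086, 0.1475]
tcp_rot: [[0.516, 0.857, 0.002], [0.857, -0.516, -0.001], [0.0, 0.002, -1.0]]
force: [0.4, 0.1, -0.3]
opening: 0.0426
finger_force: 0.0
```

>>> apply_moves([
  [0, 0, -0.146, 0, 0, 0, 0],
  [0, 0, -0.146, 0, 0, 0, 0],
  [0, 0, -0.146, 0, 0, 0, 0],
  [0, 0, -0.146, 0, 0, 0, 0],
  [0, 0, -0.146, 0, 0, 0, 0],
  [0, 0, -0.146, 0, 0, 0, 0],
  [0, 0, -0.146, 0, 0, 0, 0],
  [0, 0, -0.146, 0, 0, 0, 0],
])

```text
clock: 19.55
ee_pos: [0.414, -0.3086, 0.1475]
tcp_rot: [[-0.586, 0.81, 0.002], [0.81, 0.586, -0.001], [-0.002, 0.001, -1.0]]
force: [0.1, -0.1, 0.0]
opening: 0.0427
finger_force: 0.0
```

```bash
python3 -c "
from h import *
to([.4407,-.4154,.08],.6247)"
```

```text
t 19.55 p [ 414.  -308.6  147.5] psi 0.6262 tilt [ 0.002  -0.0008] q [-0.64  0.32 -0.11  1.14  0.    0.3 ] F [ 0.1 -0.1  0. ] M [-0.01 -0.02 -0.02] op 42.7 ff 0.0
fix frame [ -30.3 -139.   147.5]
shift now [-102.1  -41.1   67.6] rotvec [0.001 0.002 0.002] shift after turn [-102.2  -40.8   67.5]
```

>>> apply_moves([
  [0, 0, 0, -30, -12, 0, 0],
  [0, 0, 0, -30, -12, 0, 0],
  [0, 0, 0, -25, -10, 20, 0],
  [0, 0, 0, -17, -7, 27, 0],
  [0, 0, 0, 0, 0, 20, 0],
  [0, 0, 0, 0, 0, 0, 0],
  [0, 0, 0, 0, 0, 0, 0],
])

```text
clock: 20.25
ee_pos: [0.4393, -0.415, 0.0803]
tcp_rot: [[-0.581, 0.814, 0.0], [0.814, 0.581, 0.0], [0.0, 0.0, -1.0]]
force: [1.1, 0.1, 0.2]
opening: 0.0428
finger_force: 0.0
```

```bash
python3 -c "
from h import *
import cv2
to([.4407,-.4154,.018],.6247)
a=manip.read_camera('top')['frame'][232:322,222:322,::-1];b=manip.read_camera('scene')['frame'][290:400,230:400,::-1]
a=cv2.resize(a,(600,540),interpolation=2)
cv2.imwrite('pics/t4.png',a);cv2.imwrite('pics/s4.png',cv2.resize(b,None,fx=4.5,fy=4.5,interpolation=2))"
```

```text
t 20.25 p [ 439.3 -415.    80.3] psi 0.6201 tilt [0.     0.0004] q [-0.76  0.54  0.05  1.08  0.    0.19] F [1.1 0.1 0.2] M [ 0.04 -0.01 -0.03] op 42.8 ff 0.0
fix frame [   9.9 -240.7   80.3]
shift now [-1.2  0.9 62.3] rotvec [ 0.    -0.    -0.005] shift after turn [-1.1  0.9 62.3]
```

View pics/t4.png

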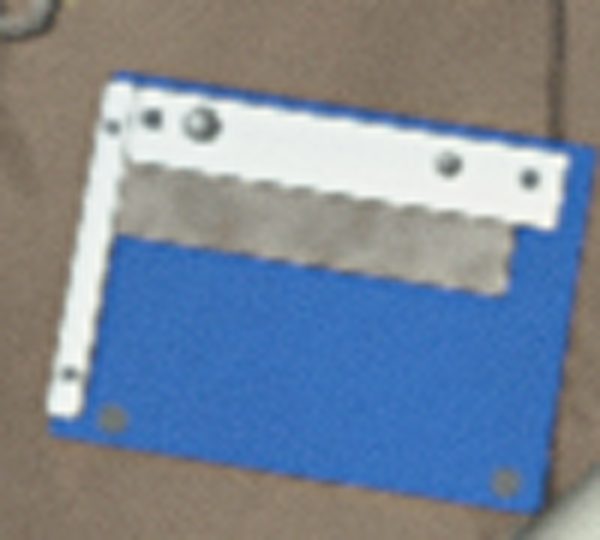

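The bar lies flush with both the rail and the end stop, from (120,200) to (510,262) in the crop. Next I grasp the template handle.

>>> apply_moves([
  [0, 0, -0.005, -1, 1, 20, 0],
  [0, 0, 0, 0, 0, 20, 0],
  [0, 0, 0, 0, 0, 15, 0],
  [0, 0, 0, 0, 0, 6, 0],
  [0, 0, 0, 0, 0, 0, 0],
  [0, 0, 0, 0, 0, 0, 0],
], grip_force=30)

```text
clock: 20.95
ee_pos: [0.4416, -0.416, 0.0208]
tcp_rot: [[-0.585, 0.811, 0.002], [0.811, 0.585, -0.002], [-0.002, 0.001, -1.0]]
force: [0.1, -0.4, -0.1]
opening: 0.0429
finger_force: 0.0
```

```bash
python3 -c "
from h import *
to([.4407,-.4154,.018],.6247)"
```

```text
t 20.95 p [ 441.6 -416.    20.8] psi 0.6252 tilt [ 0.0018 -0.0017] q [-0.76  0.61 -0.01  0.95  0.    0.19] F [ 0.1 -0.4 -0.1] M [-0.02  0.06  0.02] op 42.9 ff 0.0
fix frame [  12.3 -241.4   20.8]
shift now [ 1.  -0.4  2.8] rotvec [0.001 0.002 0.001] shift after turn [ 1.  -0.3  2.8]
```

>>> apply_moves([
  [0, 0, 0, 0, 0, 2, 0.2],
  [0, 0, 0, 0, 0, 0, 0.4],
  [0, 0, 0, 0, 0, 0, 0.6],
  [0, 0, 0, 0, 0, 0, 0.8],
  [0, 0, 0, 0, 0, 0, 1],
  [0, 0, 0, 0, 0, 0, 1],
  [0, 0, 0, 0, 0, 0, 1],
  [0, 0, 0, 0, 0, 0, 1],
], grip_force=60)

```text
clock: 21.75
ee_pos: [0.4409, -0.4157, 0.0179]
tcp_rot: [[-0.585, 0.811, 0.001], [0.811, 0.585, -0.001], [-0.001, 0.0, -1.0]]
force: [-1.3, -1.0, 5.9]
opening: 0.0128
finger_force: 60.0
```

```bash
python3 -c "
from h import *
st()"
```

```text
t 21.75 p [ 440.9 -415.7   17.9] psi 0.6249 tilt [ 0.0006 -0.0007] q [-0.76  0.61 -0.01  0.95 -0.    0.19] F [-1.3 -1.   5.9] M [ 0.11  0.16 -0.05] op 12.8 ff 60.0
fix frame [  11.6 -241.2   17.9]
```

>>> apply_moves([
  [0, 0, 0, 0, 0, -4, 1],
  [0, 0, 0, 0, 0, -10, 1],
  [0, 0, 0, 0, 0, -20, 1],
  [0, 0, 0, 0, 0, -25, 1],
  [0, 0, 0, 0, 0, -25, 1],
  [0, 0, 0, 0, 0, -10, 1],
  [0, 0, 0, 0, 0, 0, 1],
  [0, 0, 0, 0, 0, 0, 1],
])

```text
clock: 22.55
ee_pos: [0.4402, -0.4149, 0.1103]
tcp_rot: [[-0.585, 0.811, -0.001], [0.811, 0.585, 0.001], [0.002, -0.0, -1.0]]
force: [-0.0, -0.5, -4.7]
opening: 0.013
finger_force: 59.1
```

>>> apply_moves([
  [0, 0, 0.1, 0, 0, 0, 1],
  [0, 0, 0.12, 0, 0, 0, 1],
  [0, 0, 0.12, 0, 0, 0, 1],
  [0, 0, 0.12, 0, 0, 0, 1],
  [0, 0, 0.12, 0, 0, 0, 1],
  [0, 0, 0.12, 0, 0, 0, 1],
  [0, 0, 0.068, 0, 0, 0, 1],
  [0, 0, 0, 0, 0, 0, 1],
])

```text
clock: 23.35
ee_pos: [0.4397, -0.4144, 0.1091]
tcp_rot: [[0.142, 0.99, -0.003], [0.99, -0.142, 0.003], [0.002, -0.003, -1.0]]
force: [-0.3, 0.3, -3.3]
opening: 0.0127
finger_force: 59.0
```

```bash
python3 -c "
from h import *
to(fw(19,8,100),-.143)"
```

```text
t 23.35 p [ 439.7 -414.4  109.1] psi -0.1428 tilt [-0.003   0.0028] q [-0.76  0.52  0.1   1.15  0.    0.96] F [-0.3  0.3 -3.3] M [ 0.   -0.02 -0.04] op 12.7 ff 59.0
fix frame [  10.2 -240.1  109.1]
shift now [248.1   8.9   9.7] rotvec [-0.003 -0.002  0.   ] shift after turn [248.1   8.8   9.1]
```

>>> apply_moves([
  [0, 0, 0, 20, 1, 0, 1],
  [0, 0, 0, 32, 1, 0, 1],
  [0, 0, 0, 35, 1, 0, 1],
  [0, 0, 0, 35, 1, 0, 1],
  [0, 0, 0, 35, 1, 0, 1],
  [0, 0, 0, 35, 1, 0, 1],
  [0, 0, 0, 30, 1, 0, 1],
  [0, 0, 0, 20, 1, 0, 1],
])

```text
clock: 24.15
ee_pos: [0.4823, -0.1746, 0.1102]
tcp_rot: [[0.139, 0.99, -0.002], [0.99, -0.139, 0.001], [0.001, -0.002, -1.0]]
force: [0.8, -0.0, -2.7]
opening: 0.0131
finger_force: 59.0
```

>>> apply_moves([
  [0, 0, 0, 6, 1, 8, 1],
  [0, 0, 0, 0, 0, 0, 1],
  [0, 0, 0, 0, 0, 0, 1],
  [0, 0, 0, 0, 0, 0, 1],
])

```text
clock: 24.55
ee_pos: [0.4847, -0.1722, 0.103]
tcp_rot: [[0.144, 0.99, -0.001], [0.99, -0.144, -0.0], [-0.0, -0.001, -1.0]]
force: [-0.7, -0.4, -2.7]
opening: 0.0128
finger_force: 58.9
```

```bash
python3 -c "
from h import *
import cv2
to(fw(19,8,100),-.143)
a=manip.read_camera('top')['frame'][220:320,222:322,::-1];b=manip.read_camera('scene')['frame'][250:400,230:400,::-1]
v=np.hstack([cv2.resize(a,(396,396),interpolation=2),cv2.resize(b,None,fx=2.35,fy=2.64,interpolation=2)])
print(v.shape);cv2.imwrite('pics/t5.png',cv2.resize(a,(600,600),interpolation=2));cv2.imwrite('pics/s5.png',cv2.resize(b,(680,600),interpolation=2))"
```

```text
t 24.55 p [ 484.7 -172.2  103. ] psi -0.1442 tilt [-0.0005 -0.0002] q [-0.34  0.36 -0.18  1.03 -0.    1.37] F [-0.7 -0.4 -2.7] M [-0.03 -0.03  0.01] op 12.8 ff 58.9
fix frame [ 20.2   6.  103. ]
shift now [ 2.  -1.2  3. ] rotvec [-0.001  0.    -0.001] shift after turn [ 2.  -1.2  3. ]
(396, 796, 3)
```

View pics/s5.png

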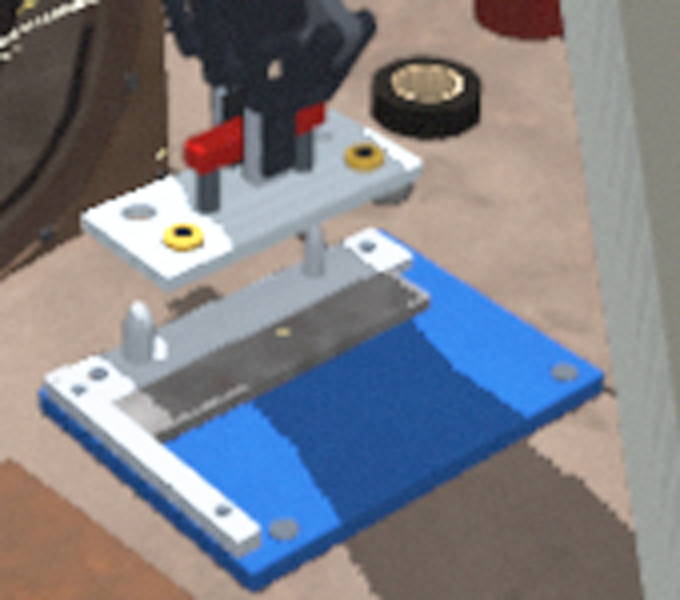

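The template hangs level over the fixture, with its big hole at (139,211), plate corners at (83,217) and (424,163), and pin tips at (137,302) and (314,228). I'll work out the offset within this one image.

```bash
python3 - <<'E'
from h import *
S=manip.read_camera("scene")
cs=lambda u:(np.array(u)+.5)/4-.5+[230,250]
s=manip.get_state();z=s["ee_pos"][2]-.0179
tm=[(30,70,8),(-30,70,8),(-30,-70,8),(17,50,8)];tu=[(84,216),(167,275),(424,162),(139,211)]
p,r=fit([(S,tm,cs(tu))],z,[.48,-.17,-.14]);print("tmpl",np.round(p,4),r.tolist())
fm=[(36,58,46),(36,-42,46),(-96,-100,12),(54,-100,12),(-87,88,22)];fu=[(137,301),(314,227),(605,376),(380,230),(261,532)]
f,r=fit([(S,fm,cs(fu))],0,[.46,-.17,-.14]);print("fix",np.round(f,4),r.tolist())
d=rz(-f[2])@np.array([p[0]-f[0],p[1]-f[1],0])*1e3;print("template in fixture",d,"yaw",p[2]-f[2]);st()
E
```

```text
tmpl [ 0.4812 -0.1718 -0.1474] [[-0.3, -0.5], [0.2, 0.5], [0.0, -0.0], [0.1, -0.1]]
fix [ 0.461  -0.1729 -0.1476] [[-0.3, 1.8], [0.0, -0.0], [0.5, -0.4], [0.3, -0.4], [-0.3, -0.3]]
template in fixture [19.77037007  4.07160596  0.        ] yaw 0.00015648700571438412
t 24.7 p [ 484.9 -172.1  103.4] psi -0.1443 tilt [ 0.0002 -0.0002] q [-0.34  0.36 -0.18  1.03 -0.    1.37] F [-0.5  0.1 -3.1] M [ 0.05 -0.04  0.04] op 12.9 ff 58.9
fix frame [ 20.4   6.1 103.4]
```

>>> apply_moves([
  [0, 0, 0, 3, -0.8, 0, 1],
  [0, 0, 0, 0, 0, 10, 1],
  [0, 0, 0, 0, 0, 10, 1],
  [0, 0, 0, 0, 0, 8, 1],
  [0, 0, 0, 0, 0, 4, 1],
  [0, 0, 0, 0, 0, 0, 1],
  [0, 0, 0, 0, 0, 0, 1],
  [0, 0, 0, 0, 0, 0, 1],
])

```text
clock: 25.5
ee_pos: [0.485, -0.1683, 0.0717]
tcp_rot: [[0.143, 0.99, 0.001], [0.99, -0.143, -0.0], [-0.0, 0.001, -1.0]]
force: [0.1, 0.6, -2.2]
opening: 0.0131
finger_force: 58.9
```

```bash
python3 -c "
from h import *
to(np.array([.4843,-.1692,.0679]),-.1435)"
```

```text
t 25.5 p [ 485.  -168.3   71.7] psi -0.143 tilt [ 0.0007 -0.0003] q [-0.33  0.39 -0.22  0.95 -0.    1.38] F [ 0.1  0.6 -2.2] M [-0.05  0.04 -0.01] op 13.1 ff 58.9
fix frame [19.9 10.  71.7]
shift now [-1.  -0.5  3.8] rotvec [0.001 0.    0.001] shift after turn [-1.  -0.5  3.8]
```

>>> apply_moves([
  [0, 0, 0, -0.6, -0.4, 3, 1],
  [0, 0, 0, 0, 0, 3, 1],
  [0, 0, 0, 0, 0, 3, 1],
  [0, 0, 0, 0, 0, 0, 1],
  [0, 0, 0, 0, 0, 0, 1],
])

```text
clock: 26.0
ee_pos: [0.484, -0.1686, 0.0621]
tcp_rot: [[0.143, 0.99, -0.0], [0.99, -0.143, 0.0], [0.0, -0.0, -1.0]]
force: [-0.1, 0.3, -2.4]
opening: 0.0127
finger_force: 59.0
```

>>> apply_moves([
  [0, 0, 0, 0, 0, 2, 1],
  [0, 0, 0, 0, 0, 2, 1],
  [0, 0, 0, 0, 0, 0, 1],
  [0, 0, 0, 0, 0, 0, 1],
])

```text
clock: 26.4
ee_pos: [0.484, -0.1686, 0.0582]
tcp_rot: [[0.143, 0.99, -0.0], [0.99, -0.143, 0.0], [0.0, -0.0, -1.0]]
force: [-0.8, -0.2, -2.3]
opening: 0.0126
finger_force: 59.0
```

```bash
python3 -c "
from h import *
st()"
```

```text
t 26.4 p [ 484.  -168.6   58.2] psi -0.143 tilt [-0.0002  0.0001] q [-0.34  0.41 -0.24  0.92  0.    1.38] F [-0.8 -0.2 -2.3] M [ 0.02 -0.   -0.02] op 12.6 ff 59.0
fix frame [19.1  9.5 58.2]
```

>>> apply_moves([
  [0, 0, 0, 0, 0, 2, 1],
  [0, 0, 0, 0, 0, 1.5, 1],
  [0, 0, 0, 0, 0, 0, 1],
  [0, 0, 0, 0, 0, 0, 1],
])

```text
clock: 26.8
ee_pos: [0.484, -0.1686, 0.0547]
tcp_rot: [[0.143, 0.99, -0.0], [0.99, -0.143, 0.0], [0.0, -0.0, -1.0]]
force: [-1.3, -0.3, -3.5]
opening: 0.013
finger_force: 59.0
```

>>> apply_moves([
  [0, 0, 0, 0, 0, 2, 1],
  [0, 0, 0, 0, 0, 1.5, 1],
  [0, 0, 0, 0, 0, 0, 1],
  [0, 0, 0, 0, 0, 0, 1],
])

```text
clock: 27.2
ee_pos: [0.4841, -0.1688, 0.0512]
tcp_rot: [[0.143, 0.99, -0.0], [0.99, -0.143, -0.0], [-0.0, -0.0, -1.0]]
force: [-0.3, -0.2, -3.3]
opening: 0.0131
finger_force: 59.0
```

```bash
python3 -c "
from h import *
st()"
```

```text
t 27.2 p [ 484.1 -168.8   51.2] psi -0.1431 tilt [-0.0001 -0.0001] q [-0.34  0.42 -0.25  0.9  -0.    1.38] F [-0.3 -0.2 -3.3] M [-0.14 -0.03 -0.02] op 13.1 ff 59.0
fix frame [19.1  9.4 51.2]
```

>>> apply_moves([
  [0, 0, 0, 0, 0, 2.5, 1],
  [0, 0, 0, 0, 0, 2.5, 1],
  [0, 0, 0, 0, 0, 2.5, 1],
  [0, 0, 0, 0, 0, 2, 1],
  [0, 0, 0, 0, 0, 1, 1],
  [0, 0, 0, 0, 0, 0, 1],
  [0, 0, 0, 0, 0, 0, 1],
])

```text
clock: 27.9
ee_pos: [0.4841, -0.1687, 0.0407]
tcp_rot: [[0.143, 0.99, -0.0], [0.99, -0.143, -0.0], [-0.0, -0.0, -1.0]]
force: [0.3, -0.9, -3.8]
opening: 0.0132
finger_force: 59.0
```

>>> apply_moves([
  [0, 0, 0, 0, 0, 1, 1],
  [0, 0, 0, 0, 0, 1, 1],
  [0, 0, 0, 0, 0, 0.5, 1],
  [0, 0, 0, 0, 0, 0, 1],
  [0, 0, 0, 0, 0, 0, 1],
])

```text
clock: 28.4
ee_pos: [0.4841, -0.1687, 0.0383]
tcp_rot: [[0.143, 0.99, 0.0], [0.99, -0.143, -0.0], [-0.0, 0.0, -1.0]]
force: [1.6, -0.5, -3.8]
opening: 0.0133
finger_force: 59.0
```

```bash
python3 -c "
from h import *
st()"
```

```text
t 28.4 p [ 484.1 -168.7   38.3] psi -0.143 tilt [ 0.0001 -0.0001] q [-0.34  0.43 -0.26  0.87 -0.    1.38] F [ 1.6 -0.5 -3.8] M [-0.23 -0.07 -0.01] op 13.3 ff 59.0
fix frame [19.2  9.4 38.3]
```

>>> apply_moves([
  [0, 0, 0, 0, 0, 0.5, 1],
  [0, 0, 0, 0, 0, 0.5, 1],
  [0, 0, 0, 0, 0, 0, 1],
  [0, 0, 0, 0, 0, 0, 1],
])

```text
clock: 28.8
ee_pos: [0.4842, -0.1687, 0.0378]
tcp_rot: [[0.143, 0.99, 0.0], [0.99, -0.143, -0.0], [-0.0, 0.0, -1.0]]
force: [-2.0, -0.8, 3.7]
opening: 0.0127
finger_force: 60.0
```

>>> apply_moves([
  [0, 0, 0, 0, 0, 0.5, 1],
  [0, 0, 0, 0, 0, 0, 1],
  [0, 0, 0, 0, 0, 0, 1],
])

```text
clock: 29.1
ee_pos: [0.4842, -0.1687, 0.0378]
tcp_rot: [[0.143, 0.99, 0.001], [0.99, -0.143, -0.0], [-0.0, 0.001, -1.0]]
force: [-4.0, -0.1, 7.7]
opening: 0.0134
finger_force: 60.5
```

```bash
python3 -c "
from h import *
st()"
```

```text
t 29.1 p [ 484.2 -168.7   37.8] psi -0.143 tilt [ 0.0006 -0.0002] q [-0.34  0.43 -0.26  0.87 -0.    1.38] F [-4.  -0.1  7.7] M [ 0.09  0.64 -0.04] op 13.4 ff 60.5
fix frame [19.2  9.4 37.8]
```

The template is seated: TCP z is 37.8 mm against 37.9 expected, and it now carries contact force. Releasing.

>>> apply_moves([
  [0, 0, 0, 0, 0, -0.5, 0.7],
  [0, 0, 0, 0, 0, 0, 0.4],
  [0, 0, 0, 0, 0, 0, 0.2],
  [0, 0, 0, 0, 0, 0, 0.2],
  [0, 0, 0, 0, 0, -8, 0.2],
  [0, 0, 0, 0, 0, -20, 0.2],
  [0, 0, 0, 0, 0, -30, 0.2],
  [0, 0, 0, 0, 0, -30, 0.2],
])

```text
clock: 29.9
ee_pos: [0.4837, -0.1685, 0.1263]
tcp_rot: [[0.142, 0.99, -0.001], [0.99, -0.142, 0.0], [0.0, -0.001, -1.0]]
force: [0.5, -0.1, -0.5]
opening: 0.0343
finger_force: 0.0
```

>>> apply_moves([
  [0, 0, 0, -30, 0, -10, 0.2],
  [0, 0, 0, -40, 0, 0, 0.2],
  [0, 0, 0, -40, 0, 0, 0.2],
  [0, 0, 0, -40, 0, 0, 0.2],
  [0, 0, 0, -30, 0, 0, 0.2],
  [0, 0, 0, -20, 0, 0, 0.2],
  [0, 0, 0, 0, 0, 0, 0.2],
])

```text
clock: 30.6
ee_pos: [0.4552, -0.369, 0.1354]
tcp_rot: [[0.146, 0.989, 0.001], [0.989, -0.146, -0.001], [-0.001, 0.001, -1.0]]
force: [-1.0, 0.6, 0.6]
opening: 0.034
finger_force: 0.0
```

```bash
python3 -c "
from h import *
import cv2
st()
a=manip.read_camera('top')['frame'][215:320,222:322,::-1];b=manip.read_camera('scene')['frame'][250:400,230:370,::-1]
v=np.hstack([cv2.resize(a,(400,420),interpolation=2),cv2.resize(b,(392,420),interpolation=2)])
cv2.imwrite('pics/f.png',v)"
```

```text
t 30.6 p [ 455.2 -369.   135.4] psi -0.1462 tilt [ 0.0005 -0.0007] q [-0.68  0.46  0.07  1.18 -0.    1.04] F [-1.   0.6  0.6] M [0.03 0.01 0.01] op 34.0 ff 0.0
fix frame [  19.1 -192.9  135.4]
```

View pics/f.png

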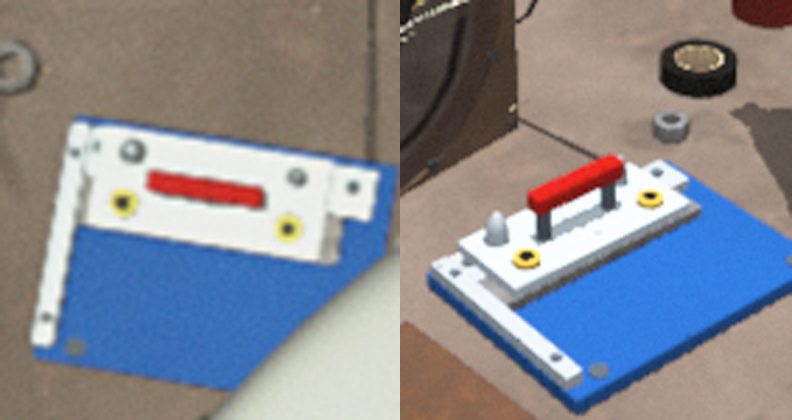

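The template lies flat with both pins through their holes (132,150 and 297,177 in the left half). The bar is home beneath it, and the nut is on the bench at (671,126) in the right half. Handing in.

```bash
python3 -c "
from plant import manip
print(manip.sign_off())"
```

```text
the job is handed in; nothing more can be done
None
```

The job is done and handed in at about 31 s: the stray nut is on the bench, the bar is home against rail and end stop, and the template is seated flat on both pins and released; the verdict was not shown.

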